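# Scrape fallen plaster flakes off the tea shelf

### The arm

A 7-joint arm with a two-finger parallel gripper is mounted at the origin on the work surface. World frame = base frame: x ahead of the robot, y to its left, z up, the work surface at z = 0. Lengths are in m, angles in rad, forces in N, time in s.
With the tool pointing down it reaches from about 0.4 to 0.85 m from the base axis. Payload 4.5 kg.
Tool frame: the origin (TCP) lies on the centre line of the jaws, within the pads' length; the fingertips stand 22 mm ahead of it and the grasp point (between the pads) lies 3 mm ahead of it (r.tips_ahead is the distance from the TCP to the fingertips, in m); z points along the fingers, y is the line along which they close (so a half turn about z gives the same grasp; the last joint's range is limited). The gripper opens to 88 mm and grips with 3 to 60 N. Pads are 18 mm wide; open, the fingers measure 123 mm over their backs; the gripper's body (75 mm by 187 mm) begins 45 mm behind the grasp point.
Start: joints at [1.329, 0.689, -0.195, 1.565, 0.157, 0.902, -0.215], TCP at [0.17, -0.601, 0.261] pointing down, gripper open.
Joint ranges: [-3.01, 3.01], [-0.46, 2.08], [-1.47, 1.51], [0.13, 2.56], [-1, 4.14], [0.04, 2.09], [-2.66, 2.66]. Speed limits (rad/s): [2.57, 2.57, 3.14, 3.14, 3.14, 3.14, 3.14].

### API

Orientations are given as a rotation vector (axis times angle).
In Python, from station import r gives the robot as it stands.
- The arm moves only by the tool carry_out, never from a script. Its argument "steps" is a list of rows, each a list of 7 numbers: the closure in counts, from 0 (fully open) to 255 (shut), then the shift along the tool's x, y, z in cm, then the turn, a rotation vector about the tool's x, y, z in degrees. A call has 1 to 20 rows; each row shifts and turns the commanded pose from where the row before left it, along the tool's axes as they then stand; what a row does not reach is not made up. A row lasts 1/8 s, in which the tool goes at most 62.5 mm and 10.7 degrees, less where a joint would pass 70% of its speed; a pose out of reach is approached as far as the arm can. A call is refused whole if a number of a shift passes 6.25 or a number of a turn 10.7, either way. A call with a gripper value outside its range is refused whole. The fingers move at their own pace and stop on an object; "grip_force" is the grip in N (left out, the last holds). Time passes only in rows, so rows that do not move let the fingers close. It gives the time, the measured TCP pose, the force, the opening and the grip force at its end, in the units of the state.
- r.get_state(): the state, without advancing time (a new reading comes with each control period).
- r.read_camera(name): name is "scene" or "side" or "wrist"; returns (picture, depth): 400x640x3 uint8, red, green, blue; 400x640 float32, m along the optical axis (not along the pixel's ray), 0 where there is no reading.
- r.camera_model(name): a dict with "fx", "fy", "cx", "cy" (pixels), "eye" and "orientation" of the camera in the world; the wrist camera has in their place "hand_eye" (4x4, takes a point from camera to tool coordinates, whose origin is the TCP and whose axes are the flange's). Camera axes: x right, y down, z forward; pixel columns grow to the right and rows downward; lengths in m; the calibration is good to about 2 mm. A picture is of the moment at which its call begins: read the wrist's pose just before it. camera_model takes no time and is no camera call.
- r.close_job(): hands the job in; it is judged then, once.
The state is a dict: "time": time; "q": joint angles; "qvel": joint speeds; "tau": joint torques, N m; "tool_pos": TCP position; "orientation": TCP orientation; "contact_force": force on the tool from outside, world axes, zero at the start; "torque": the same for the moment, N m; "opening": finger opening in m; "finger_force": force on a finger pad.
Only numpy, scipy, OpenCV 4.12 (cv2) and the standard library are available. Lean on these libraries where they do the work, as an engineer would, in place of code of your own. Each camera call takes 0.05 s, during which the arm holds its last target. There are 200 camera calls.

### The job

Flakes of earth plaster have dropped onto the low teal shelf: take the wooden scraper block and push all five off the shelf's open end into the metal tray, without touching them with the fingers. Then put the scraper away, standing upright on the narrow raised ledge, lengthwise along it and centred so that its whole foot is on the ledge. Leave the tray, the bowls, the teapot, the sugar pot and the scoop where they are.

Things in the scene. Friction and masses are not known exactly. Their poses are not given: they have to be found in the camera images.
- shelf: low teal wooden corner shelf, fixed: 170 (x) by 340 (y) mm, board top 60 mm above its origin, which is under its centre on the counter. Upright boards 34 mm high above the board top run along its +x side (inner face at x=+77) and its +y end (inner face at y=+162); a low lip 10 mm high runs along its -x side (inner face at x=-77). The -y end (y=-170) is open, with no lip
- shelf_open_edge (a point): middle of the shelf's open -y end, at board-top height (60 mm)
- tray: open metal tray on the counter below the shelf's open end, reaching about 35 mm in under the overhanging board (underside at 42 mm) and 95 mm out beyond it: 180 (x) by 130 (y) by 25 (z) mm outside, walls 3 mm, loose, 0.5 kg. Origin: centre of its underside; axes as the shelf's
- scraper: wooden scraper block standing on the counter on its rubber-edged foot: foot block 95 (x) by 24 (y) mm and 34 mm high, above it a narrower upright grip 50 (x) by 18 (y) mm from 34 to 87 mm height. Origin: centre of the foot's underside, z up. About 0.13 kg
- ledge: narrow raised teal wooden ledge on a foot, fixed; it stands on one side of the shelf, the scraper starts on the other, and either may be left or right. Flat top 130 (x) by 44 (y) mm, 90 mm above its origin, which is under its centre on the counter. Below the top board (18 mm thick) is a 22 mm thick web and a base 140 by 80 by 12 mm
- flake1: flat brown flake of dried earth plaster lying on the shelf board, a five-sided chip about 30 mm across with bevelled edges, 9 mm thick, 12 g. Origin: centre of its underside
- flake2: flat brown flake of dried earth plaster lying on the shelf board, a five-sided chip about 30 mm across with bevelled edges, 9 mm thick, 12 g. Origin: centre of its underside
- flake3: flat brown flake of dried earth plaster lying on the shelf board, a five-sided chip about 30 mm across with bevelled edges, 9 mm thick, 12 g. Origin: centre of its underside
- flake4: flat brown flake of dried earth plaster lying on the shelf board, a five-sided chip about 30 mm across with bevelled edges, 9 mm thick, 12 g. Origin: centre of its underside
- flake5: flat brown flake of dried earth plaster lying on the shelf board, a five-sided chip about 30 mm across with bevelled edges, 9 mm thick, 12 g. Origin: centre of its underside
- bowls: stack of three nested steel tea bowls standing on the shelf board near its closed +y end, 84 mm across the rims, 64 mm high. Origin: centre of its underside. To be left alone
- teapot: white ceramic teapot with arched bamboo handle on the counter, 130 mm across, 160 mm high, spout towards its -y. Origin: centre of its underside. To be left alone
- sugar_pot: glass sugar pot with closed hinged glass lid, 76 mm across, 89 mm high. Origin: centre of its underside. To be left alone
- scoop: white plastic scoop lying on the counter along its y, 145 mm long, 53 mm wide, 20 mm high. Origin: on its underside, near the middle. To be left alone

How it is judged:
On the way:
1. all five flakes lie in the tray (x of flake1 in the frame of tray between -0.09 and 0.09 m and y of flake1 in the frame of tray between -0.065 and 0.065 m and z of flake1 in the frame of tray between -0.005 and 0.04 m and x of flake2 in the frame of tray between -0.09 and 0.09 m and y of flake2 in the frame of tray between -0.065 and 0.065 m and z of flake2 in the frame of tray between -0.005 and 0.04 m and x of flake3 in the frame of tray between -0.09 and 0.09 m and y of flake3 in the frame of tray between -0.065 and 0.065 m and z of flake3 in the frame of tray between -0.005 and 0.04 m and x of flake4 in the frame of tray between -0.09 and 0.09 m and y of flake4 in the frame of tray between -0.065 and 0.065 m and z of flake4 in the frame of tray between -0.005 and 0.04 m and x of flake5 in the frame of tray between -0.09 and 0.09 m and y of flake5 in the frame of tray between -0.065 and 0.065 m and z of flake5 in the frame of tray between -0.005 and 0.04 m), for 0.2 s.
At the end, for the whole second after the job is handed in: All five flakes rest in the tray (under 40 mm above its underside). The scraper, released and at rest, stands on the ledge's top (height within 4 mm), upright within 0.1 rad, along the ledge within 0.2 rad, its centre within 25 mm lengthwise and 14 mm crosswise of the ledge's (all of step 1 and linear speed of each of flake1, flake2, flake3, flake4, flake5, scraper below 0.02 m/s and z of scraper in the frame of ledge between 0.086 and 0.094 m and x of scraper in the frame of ledge between -0.025 and 0.025 m and y of scraper in the frame of ledge between -0.014 and 0.014 m and angle between scraper's own z axis and vertical below 0.1 rad and angle between the x axis of scraper and the x axis of ledge, either way round below 0.2 rad and contact force between the fingers and scraper below 0.05 N); the robot touches nothing.
It fails at once if the bowls, teapot or sugar pot is shifted by more than 15 mm or tipped by more than 0.25 rad, or the scoop shifted by more than 20 mm (distance of any of bowls, teapot, sugar_pot from where it was at the start of the episode above 0.015 m or distance of scoop from where it was at the start of the episode above 0.02 m or angle between any of bowls, teapot, sugar_pot's own z axis and vertical above 0.25 rad).
It fails at once if the tray is shifted by more than 20 mm (distance of tray from where it was at the start of the episode above 0.02 m).
It fails at once if the fingers touch a flake (contact force between the fingers and flake1 above 0.3 N or contact force between the fingers and flake2 above 0.3 N or contact force between the fingers and flake3 above 0.3 N or contact force between the fingers and flake4 above 0.3 N or contact force between the fingers and flake5 above 0.3 N).
It also fails if it takes over 64 s, if anything falls off the work surface, if the arm or the gripper's body presses on something with over 40 N, if the wrist force passes 120 N, or if a joint passes its speed limit or range.

## Working session

There is one attempt and no reset: what is moved stays moved. The work goes in short steps, Python scripts to look and compute and a tool call to move; the robot and the scene stay as the last step left them, time stands still between calls to the robot, and variables do not carry over. Pictures are saved under pics/ and viewed, at most 10 in all, crops included, and the job is handed in when it is done.

Besides the shell and the picture viewer there is one more tool, called after "Request:" as name([rows], argument=value, ...), one row to a line, values as JSON. carry_out: Moves the arm, as the interface text tells. Its arguments: {"type":"object","properties":{"steps":{"type":"array"},"grip_force":{"type":"number"}},"required":["steps"]}

```bash
mkdir -p pics; ls; python3 - <<'E'
from station import r
import cv2,numpy as np
s=r.get_state();print({k:np.round(v,3) for k,v in s.items()})
ims=[]
for n in("scene","side"):
    p,d=r.read_camera(n);np.savez(f"{n}.npz",p=p,d=d);cv2.imwrite(f"pics/{n}.png",p[:,:,::-1]);print(r.camera_model(n))
print(r.camera_model("wrist"))
E
```

```text
pics
{'time': np.float64(0.0), 'q': array([ 1.329,  0.69 , -0.194,  1.566,  0.157,  0.903, -0.215]), 'qvel': array([-0.002, -0.   , -0.   , -0.003, -0.   , -0.   , -0.001]), 'tau': array([-1.0000e-03, -5.2756e+01, -1.2670e+00, -1.5343e+01, -5.3000e-02,
        7.0000e-03,  0.0000e+00]), 'tool_pos': array([ 0.17 , -0.601,  0.26 ]), 'orientation': array([-3.11e+00, -4.32e-01,  1.00e-03]), 'contact_force': array([0.135, 0.296, 0.059]), 'torque': array([-0.011, -0.005, -0.002]), 'finger_force': np.float64(0.0), 'opening': np.float64(0.088)}
{'fx': 483.20307896128514, 'fy': 483.20307896128514, 'cx': 324.79672310430647, 'cy': 204.63719844247572, 'eye': array([ 1.13723046, -0.67977935,  1.25653115]), 'orientation': array([-2.41150985, -0.82188505,  0.25612276])}
{'fx': 365.4293593613723, 'fy': 365.4293593613723, 'cx': 321.43258501292985, 'cy': 198.71708252459993, 'eye': array([ 0.1776891 , -0.47220232,  0.80749663]), 'orientation': array([-2.26927874,  0.91739682, -0.34339434])}
{'fx': 356.9318380430036, 'fy': 356.9318380430036, 'cx': 314.1961213445087, 'cy': 194.96708996710927, 'hand_eye': array([[-3.67092976e-04, -9.49609416e-01, -3.13435514e-01,
         8.15184972e-02],
       [ 9.99999767e-01, -1.67960243e-04, -6.62325272e-04,
        -1.33625628e-03],
       [ 5.76305610e-04, -3.13435684e-01,  9.49609256e-01,
        -1.23657224e-01],
       [ 0.00000000e+00,  0.00000000e+00,  0.00000000e+00,
         1.00000000e+00]])}
```

View pics/scene.png

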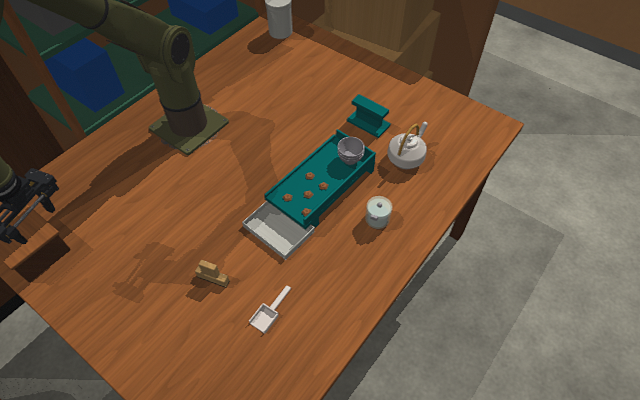

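View pics/side.png

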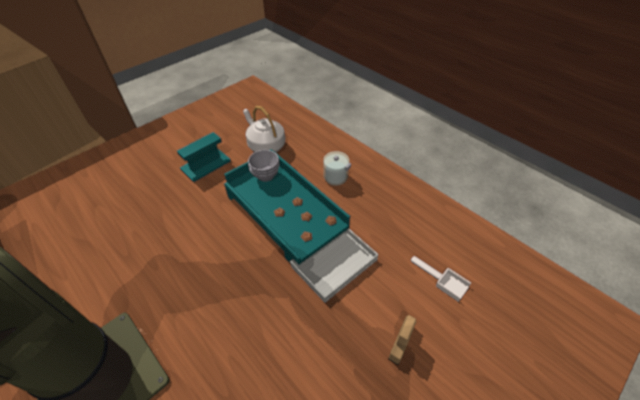

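The scene shows the shelf in the middle (scene px ~320,180), the tray at its near end (280,232), the scraper at (211,273), the ledge at (369,115), and the five flakes at (288–324, 175–212). I'll turn the depth into a top-down map.

```bash
cat > h.py <<'E'
import numpy as np,cv2
from scipy.spatial.transform import Rotation as R
def cloud(d,m,T=None):
    v,u=np.mgrid[0:d.shape[0],0:d.shape[1]]
    c=np.stack([(u-m["cx"])/m["fx"]*d,(v-m["cy"])/m["fy"]*d,d],-1)
    if T is None: A=R.from_rotvec(m["orientation"]).as_matrix();t=m["eye"]
    else: A,t=T[:3,:3],T[:3,3]
    w=c@A.T+t; w[d<=0]=np.nan; return w
def wristT(s,m):
    T=np.eye(4);T[:3,:3]=R.from_rotvec(s["orientation"]).as_matrix();T[:3,3]=s["tool_pos"];return T@m["hand_eye"]
E
python3 - <<'E'
from station import r
from h import *
for n in("scene","side"):
    z=np.load(n+".npz");w=cloud(z["d"],r.camera_model(n));p=z["p"].astype(int)
    np.save(n+"_w.npy",w)
    pts={"scene":{"scr":(208,267),"tray":(280,232),"shelf":(320,180),"ledge":(369,105),"tea":(407,145),"table":(150,330)},"side":{"scr":(406,330),"tray":(335,265),"shelf":(270,200),"ledge":(200,145),"table":(200,300)}}[n]
    for k,(u,v) in pts.items(): print(n,k,w[v,u].round(3),p[v,u])
    hsv=cv2.cvtColor(z["p"],cv2.COLOR_RGB2HSV)
    teal=(hsv[...,0]>80)&(hsv[...,0]<97)&(hsv[...,1]>120)
    ok=teal&(w[...,0]>.2)&(w[...,0]<1.2)&(abs(w[...,1])<.7)
    for nm,lo,hi in(("ledge",.083,.1),("rim",.088,.1),("board",.054,.066)):
        q=w[ok&(w[...,2]>lo)&(w[...,2]<hi)]
        # clusters
        g=np.zeros((500,700),np.uint8);ij=((q[:,:2]+[0,.7])*500).astype(int);g[ij[:,0],ij[:,1]]=1
        g=cv2.dilate(g,np.ones((5,5)));N,L=cv2.connectedComponents(g)
        for k in range(1,N):
            s=q[L[ij[:,0],ij[:,1]]==k]
            if len(s)>40:
                c,wh,a=cv2.minAreaRect(s[:,:2].astype(np.float32));print(n,nm,len(s),np.round(c,3),np.round(wh,3),round(a,1),np.median(s[:,2]).round(4))
    br=(hsv[...,0]<20)&(w[...,2]>.06)&(w[...,2]<.08)&(w[...,0]>.3)&(hsv[...,1]>80)
    N,L,st,_=cv2.connectedComponentsWithStats(br.astype(np.uint8))
    for k in range(1,N):
        if st[k,4]>15: s=w[L==k];print("flake?",st[k,4],((s.min(0)+s.max(0))/2).round(3),np.ptp(s,0).round(3))
    yl=(w[...,2]>.02)&(w[...,2]<.1)&(hsv[...,0]<30)&(hsv[...,1]>60)
    N,L,st,_=cv2.connectedComponentsWithStats(yl.astype(np.uint8))
    for k in range(1,N):
        s=w[L==k]
        if st[k,4]>150:
            for lo,hi in((.03,.037),(.083,.092)):
                t=s[(s[:,2]>lo)&(s[:,2]<hi)]
                if len(t)>10:
                    c,wh,a=cv2.minAreaRect(t[:,:2].astype(np.float32));print("scr?",lo,len(t),np.round(c,3),np.round(wh,3),round(a,1),t[:,2].max().round(4))
E
```

```text
scene scr [ 0.511 -0.381  0.083] [167 131  83]
scene tray [ 0.553 -0.14  -0.003] [119 118 112]
scene shelf [0.558 0.055 0.063] [ 10 101  99]
scene ledge [0.504 0.399 0.092] [ 10 101  98]
scene tea [0.708 0.318 0.096] [183 177 168]
scene table [ 0.479 -0.589 -0.003] [136  83  47]
scene ledge 349 [0.506 0.402] [0.05  0.128] 89.4 0.0894
scene ledge 379 [0.631 0.063] [0.039 0.339] 2.3 0.0918
scene rim 237 [0.507 0.401] [0.126 0.048] 0.1 0.0905
scene rim 295 [0.631 0.063] [0.039 0.339] 2.3 0.0927
scene board 3159 [0.551 0.066] [0.341 0.173] 87.1 0.0595
flake? 62 [0.31  0.976 0.07 ] [0.02  0.144 0.019]
flake? 42 [0.52  0.045 0.066] [0.026 0.025 0.011]
flake? 45 [0.578 0.041 0.067] [0.024 0.024 0.013]
flake? 46 [ 0.56  -0.013  0.067] [0.026 0.022 0.012]
flake? 49 [ 0.52  -0.059  0.067] [0.026 0.026 0.013]
flake? 43 [ 0.599 -0.069  0.067] [0.022 0.03  0.014]
flake? 57 [ 0.507 -0.379  0.07 ] [0.048 0.028 0.02 ]
scr? 0.03 136 [0.188 0.931] [0.442 0.203] 40.1 0.037
scr? 0.083 119 [0.229 0.918] [0.28  0.127] 38.0 0.092
scr? 0.03 38 [0.512 1.294] [0.119 0.051] 32.9 0.037
scr? 0.03 17 [-0.491 -0.2
[... 1489 characters left out ...]
ake? 60 [ 0.597 -0.069  0.067] [0.023 0.021 0.009]
flake? 66 [ 0.517 -0.062  0.068] [0.02  0.023 0.011]
flake? 39 [ 0.483 -0.385  0.07 ] [0.007 0.017 0.02 ]
scr? 0.03 247 [2.284 0.067] [0.765 0.026] 89.8 0.0369
scr? 0.083 278 [ 2.283 -0.016] [0.538 0.027] 89.5 0.092
scr? 0.03 83 [0.454 1.281] [0.193 0.022] 2.1 0.037
scr? 0.083 119 [0.451 1.281] [0.187 0.018] 0.2 0.0919
scr? 0.03 178 [0.184 0.897] [0.272 0.014] 7.0 0.0369
scr? 0.083 222 [0.202 0.897] [0.239 0.016] 7.0 0.092
scr? 0.03 210 [ 0.504 -0.38 ] [0.093 0.024] 16.6 0.037
scr? 0.083 218 [ 0.504 -0.38 ] [0.049 0.018] 16.5 0.0901
scr? 0.03 86 [ 0.043 -0.037] [0.091 0.02 ] 47.3 0.0369
scr? 0.083 149 [ 0.037 -0.037] [0.108 0.03 ] 43.2 0.092
```

```bash
cat >> h.py <<'E'
def plan(s,xyz,yaw):
    A=R.from_rotvec(s["orientation"]); c,k=np.cos(yaw),np.sin(yaw)
    B=R.from_matrix(np.array([[c,k,0],[k,-c,0],[0,0,-1]]))
    print("t",round(float(s["time"]),2),"pos",s["tool_pos"].round(4),"F",s["contact_force"].round(1),"open",round(float(s["opening"]),4))
    print("shift cm",(A.inv().apply(np.array(xyz)-s["tool_pos"])*100).round(2),"turn deg",(A.inv()*B).as_rotvec(degrees=True).round(2))
SH=np.array([.5495,.064]);SY=np.radians(-3)
def shelf(x,y): return SH+R.from_rotvec([0,0,SY]).as_matrix()[:2,:2]@[x,y]
E
python3 - <<'E'
from station import r
from h import *
s=r.get_state();plan(s,(.504,-.380,.16),np.radians(16.6))
for n,(u0,u1,v0,v1) in {"scene":(325,375,130,170),"side":(240,285,145,190)}.items():
    w=np.load(n+"_w.npy")[v0:v1,u0:u1].reshape(-1,3);q=w[(w[:,2]>.112)&(w[:,2]<.135)&(w[:,0]<.65)]
    print(n,len(q),q.min(0).round(3),q.max(0).round(3))
print(shelf(0,-.17),[shelf(.027,.02),shelf(-.027,.02)],shelf(0,-.2))
E
```

```text
t 0.1 pos [ 0.17   -0.6009  0.26  ] F [1.  0.1 1.1] open 0.0883
shift cm [ 38.15 -12.14  10.02] turn deg [-0.09  0.01 -0.8 ]
scene 190 [0.535 0.138 0.112] [0.622 0.224 0.13 ]
side 269 [0.539 0.138 0.112] [0.621 0.223 0.127]
[ 0.54060289 -0.10576702] [array([0.57750972, 0.08255952]), array([0.52358372, 0.08538566])] [ 0.53903281 -0.13572591]
```

Request:
carry_out([
  [0,3.8,-1.2,0.5,0,0,0],
  [0,3.8,-1.2,0.5,0,0,0],
  [0,3.8,-1.2,0.5,0,0,0],
  [0,3.8,-1.2,0.5,0,0,0],
  [0,3.8,-1.2,0.5,0,0,0],
  [0,3.8,-1.2,0.5,0,0,0],
  [0,3.8,-1.2,0.5,0,0,0],
  [0,3.8,-1.2,0.5,0,0,0],
  [0,3.8,-1.2,0.5,0,0,0],
  [0,3.8,-1.2,0.5,0,0,-0.8],
  [0,0,0,2,0,0,0],
  [0,0,0,2,0,0,0],
  [0,0,0,1,0,0,0],
  [0,0,0,0,0,0,0],
])

```text
time: 1.85
tool_pos: [0.5027, -0.3822, 0.16]
orientation: [-3.108, -0.453, 0.002]
contact_force: [-0.3, -0.6, 0.3]
opening: 0.0879
finger_force: 0.0
```

```bash
python3 - <<'E'
from station import r
from h import *
s=r.get_state();plan(s,(.504,-.380,.064),np.radians(16.6))
m=r.camera_model("wrist");p,d=r.read_camera("wrist");w=cloud(d,m,wristT(s,m))
cv2.imwrite("pics/w1.png",p[:,:,::-1])
for lo,hi in((.03,.037),(.083,.091)):
    k=(w[...,2]>lo)&(w[...,2]<hi)&(abs(w[...,0]-.504)<.07)&(abs(w[...,1]+.38)<.07)
    c,wh,a=cv2.minAreaRect(w[k][:,:2].astype(np.float32));print(k.sum(),np.round(c,4),np.round(wh,3),a)
E
```

```text
t 1.85 pos [ 0.5027 -0.3822  0.16  ] F [-0.3 -0.6  0.3] open 0.0879
shift cm [ 0.2  -0.16  9.6 ] turn deg [-0.07  0.06 -0.  ]
1379 [ 0.5056 -0.3781] [0.092 0.024] 16.541767120361328
2291 [ 0.5044 -0.3785] [0.05  0.018] 16.339509963989258
```

View pics/w1.png

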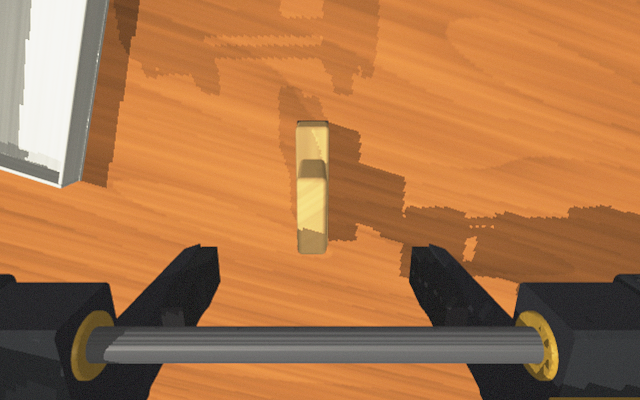

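The wrist view shows the scraper centred between the open fingers (px 297–328, 120–253) and lined up with them. I'll descend and grip.

Request:
carry_out([
  [0,0.27,-0.25,1.6,0,0,0],
  [0,0,0,2,0,0,0],
  [0,0,0,2,0,0,0],
  [0,0,0,2,0,0,0],
  [0,0,0,1.5,0,0,0],
  [0,0,0,0.5,0,0,0],
  [255,0,0,0,0,0,0],
  [255,0,0,0,0,0,0],
  [255,0,0,0,0,0,0],
  [255,0,0,0,0,0,0],
  [255,0,0,0,0,0,0],
  [255,0,0,0,0,0,0],
  [255,0,0,0,0,0,0],
  [255,0,0,0,0,0,0],
], grip_force=40)

```text
time: 3.65
tool_pos: [0.505, -0.3793, 0.0647]
orientation: [3.109, 0.454, -0.0]
contact_force: [0.2, -0.6, -0.2]
opening: 0.0179
finger_force: 40.0
```

```bash
python3 - <<'E'
from station import r
from h import *
s=r.get_state();plan(s,(*shelf(.027,.02),.21),SY);print(s["orientation"])
E
```

```text
t 3.65 pos [ 0.505  -0.3793  0.0647] F [ 0.2 -0.6 -0.2] open 0.0179
shift cm [ 20.14 -42.19 -14.53] turn deg [ 0.   0.  19.6]
[ 3.10863980e+00  4.53572923e-01 -5.64710142e-05]
```

Request:
carry_out([
  [255,0,0,-1.5,0,0,0],
  [255,0,0,-4,0,0,0],
  [255,0,0,-5,0,0,0],
  [255,0,0,-4,0,0,0],
  [255,1.7,-3.5,0,0,0,0],
  [255,1.7,-3.5,0,0,0,0],
  [255,1.7,-3.5,0,0,0,0],
  [255,1.7,-3.5,0,0,0,0],
  [255,1.7,-3.5,0,0,0,0],
  [255,1.7,-3.5,0,0,0,0],
  [255,1.7,-3.5,0,0,0,0],
  [255,1.7,-3.5,0,0,0,0],
  [255,1.7,-3.5,0,0,0,0],
  [255,1.7,-3.5,0,0,0,0],
  [255,1.7,-3.5,0,0,0,0],
  [255,1.4,-3.6,0,0,0,6.6],
  [255,0,0,0,0,0,6.5],
  [255,0,0,0,0,0,6.5],
  [255,0,0,0,0,0,0],
])

```text
time: 6.02
tool_pos: [0.5773, 0.0818, 0.2104]
orientation: [3.14, -0.08, 0.001]
contact_force: [-0.4, -0.3, -1.3]
opening: 0.0176
finger_force: 40.0
```

```bash
python3 - <<'E'
from station import r
from h import *
s=r.get_state();plan(s,(*shelf(.026,.02),.1255),SY)
m=r.camera_model("wrist");p,d=r.read_camera("wrist");w=cloud(d,m,wristT(s,m))
cv2.imwrite("pics/w2.png",p[:,:,::-1])
p,d=r.read_camera("side");cv2.imwrite("pics/s2.png",cv2.resize(p[120:300,180:400,::-1],None,fx=3,fy=3))
# side wall inner face, lip and board height in shelf frame
A=R.from_rotvec([0,0,SY]).as_matrix()
q=w.reshape(-1,3).copy();q[:,:2]-=SH;q=q@A
b=q[(abs(q[:,2]-.06)<.006)&(abs(q[:,0])<.09)&(abs(q[:,1])<.17)]
print("board",len(b),b.min(0),b.max(0),np.median(b[:,2]))
for y0 in(-.15,-.1,-.05,0):
    t=q[(q[:,2]>.088)&(q[:,2]<.1)&(abs(q[:,1]-y0)<.02)&(q[:,0]>.05)&(q[:,0]<.1)];l=q[(q[:,2]>.065)&(q[:,2]<.075)&(abs(q[:,1]-y0)<.02)&(q[:,0]<-.06)&(q[:,0]>-.1)]
    print(y0,len(t),np.percentile(t[:,0],[2,98]).round(4) if len(t) else 0,len(l),np.percentile(l[:,0],[2,98]).round(4) if len(l) else 0)
E
```

```text
t 6.03 pos [0.5773 0.0818 0.2104] F [-0.4 -0.3 -1.3] open 0.0176
shift cm [-0.08 -0.08  8.49] turn deg [ 0.01 -0.03  0.09]
board 43050 [-0.07841905 -0.16759584  0.05449233] [0.08528571 0.16956007 0.06599916] 0.05950619091892447
-0.15 639 [0.0777 0.0849] 339 [-0.0834 -0.0763]
-0.1 744 [0.0776 0.0851] 0 0
-0.05 760 [0.0775 0.0851] 0 0
0 773 [0.0775 0.0851] 0 0
```

View pics/w2.png

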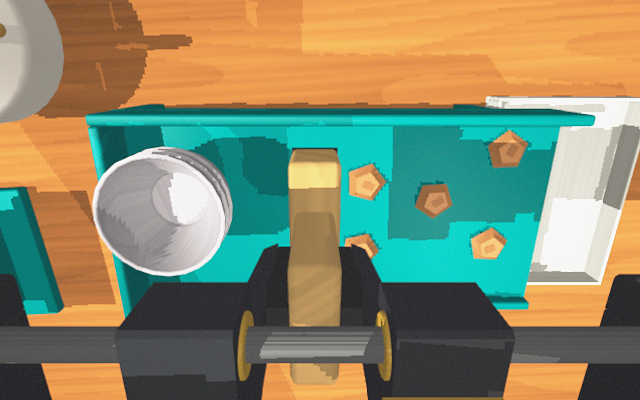

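View pics/s2.png

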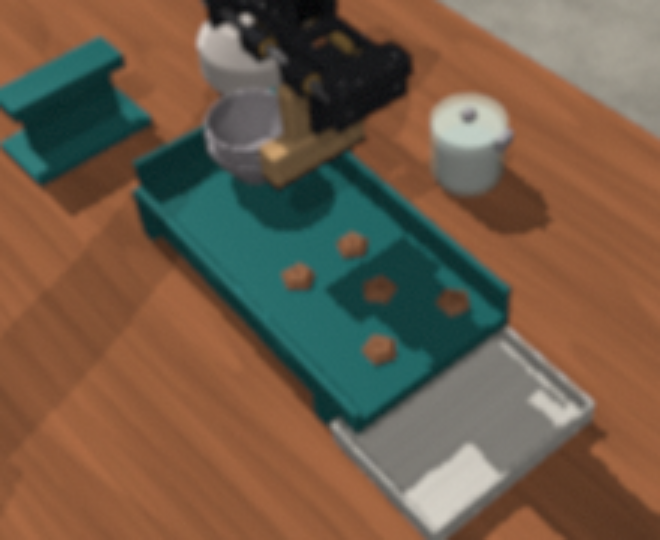

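The wrist view shows the scraper over clear board (px 315,250) between the bowls (160,210) and the five flakes (366,182; 433,200; 508,150; 489,243; 361,246). The shelf frame fits to within 0.5 mm. I'll lower it for the first stroke, along the wall.

Request:
carry_out([
  [255,-0.1,-0.1,2.4,0,0,0],
  [255,0,0,2,0,0,0],
  [255,0,0,2,0,0,0],
  [255,0,0,1,0,0,0],
  [255,0,0,0.6,0,0,0],
  [255,0,0,0.4,0,0,0],
  [255,0,0,0.1,0,0,0],
  [255,0,0,0,0,0,0],
])

```text
time: 7.12
tool_pos: [0.5767, 0.0827, 0.125]
orientation: [-3.14, 0.082, -0.001]
contact_force: [-0.1, -0.2, -1.5]
opening: 0.0175
finger_force: 40.0
```

Request:
carry_out([
  [255,0,0.6,0,0,0,0],
  [255,0,1.2,0,0,0,0],
  [255,0,1.2,0,0,0,0],
  [255,0,1.2,0,0,0,0],
  [255,0,1.2,0,0,0,0],
  [255,0,1.2,0,0,0,0],
  [255,0,1.2,0,0,0,0],
  [255,0,1.2,0,0,0,0],
  [255,0,1.2,0,0,0,0],
  [255,0,1.2,0,0,0,0],
  [255,0,1.2,0,0,0,0],
  [255,0,1.2,0,0,0,0],
  [255,0,1.2,0,0,0,0],
  [255,0,1.2,0,0,0,0],
  [255,0,1.2,0,0,0,0],
  [255,0,1.2,0,0,0,0],
  [255,0,1.2,0,0,0,0],
  [255,0,0.8,0,0,0,0],
  [255,0,0.4,0,0,0,0],
  [255,0,0,0,0,0,0],
])

```text
time: 9.62
tool_pos: [0.5654, -0.1271, 0.1247]
orientation: [-3.14, 0.082, -0.0]
contact_force: [-0.8, 0.3, -1.1]
opening: 0.0178
finger_force: 40.0
```

```bash
cat >> h.py <<'E'
def flakes(r,names=("scene","side")):
    A=R.from_rotvec([0,0,SY]).as_matrix()
    for n in names:
        s=r.get_state();m=r.camera_model(n);p,d=r.read_camera(n);w=cloud(d,m,wristT(s,m) if n=="wrist" else None);cv2.imwrite(f"pics/last_{n}.png",p[:,:,::-1])
        hsv=cv2.cvtColor(p,cv2.COLOR_RGB2HSV);w[...,:2]-=SH;w=w@A
        k=(hsv[...,0]<20)&(hsv[...,1]>80)&(w[...,2]>.003)&(w[...,2]<.078)&(abs(w[...,0])<.1)&(w[...,1]>-.27)&(w[...,1]<.16)
        N,L,st,_=cv2.connectedComponentsWithStats(k.astype(np.uint8))
        for i in range(1,N):
            if st[i,4]>12: q=w[L==i];print(n,st[i,4],((q.min(0)+q.max(0))/2).round(3),np.ptp(q,0).round(3))
E
python3 - <<'E'
from station import r
from h import *
s=r.get_state();plan(s,(*shelf(-.028,.025),.17),SY);flakes(r)
E
```

```text
t 9.62 pos [ 0.5654 -0.1271  0.1247] F [-0.8  0.3 -1.1] open 0.0178
shift cm [ -5.4  -21.5   -4.53] turn deg [-0.   -0.   -0.01]
scene 109 [ 0.031 -0.192  0.041] [0.087 0.027 0.075]
scene 47 [ 0.036 -0.194  0.01 ] [0.022 0.021 0.013]
scene 48 [ 0.07  -0.192  0.011] [0.025 0.025 0.01 ]
side 55 [-0.039 -0.039  0.068] [0.021 0.02  0.01 ]
side 86 [ 0.018 -0.19   0.071] [0.08  0.024 0.014]
side 50 [ 0.068 -0.195  0.013] [0.022 0.024 0.007]
side 72 [-0.039 -0.165  0.067] [0.022 0.024 0.011]
side 59 [ 0.035 -0.197  0.013] [0.022 0.024 0.007]
side 61 [-0.003 -0.195  0.011] [0.023 0.022 0.008]
```

Three flakes are in the tray. Two remain on the board, at shelf x=-39 mm. I'll do the second stroke on the lip side.

Request:
carry_out([
  [255,0,0,-2,0,0,0],
  [255,0,0,-2.5,0,0,0],
  [255,-0.9,-3.4,0,0,0,0],
  [255,-0.9,-3.5,0,0,0,0],
  [255,-0.9,-3.5,0,0,0,0],
  [255,-0.9,-3.5,0,0,0,0],
  [255,-0.8,-3.5,0,0,0,0],
  [255,-0.8,-3.5,0,0,0,0],
  [255,0,0,0,0,0,0],
  [255,0,0,2.4,0,0,0],
  [255,0,0,1.4,0,0,0],
  [255,0,0,0.6,0,0,0],
  [255,0,0,0.1,0,0,0],
  [255,0,0,0,0,0,0],
])

```text
time: 11.48
tool_pos: [0.5248, 0.0842, 0.125]
orientation: [-3.14, 0.083, -0.001]
contact_force: [-1.0, -0.2, -1.9]
opening: 0.0175
finger_force: 40.0
```

```bash
python3 - <<'E'
from station import r
from h import *
s=r.get_state();plan(s,(*shelf(-.026,-.182),.125),SY);flakes(r,("side",))
E
```

```text
t 11.47 pos [0.5248 0.0842 0.125 ] F [-1.  -0.2 -1.9] open 0.0175
shift cm [-2.000e-02  2.009e+01 -0.000e+00] turn deg [-0.   -0.04 -0.02]
side 98 [-0.029  0.015  0.07 ] [0.089 0.02  0.016]
side 57 [-0.038 -0.039  0.068] [0.024 0.022 0.01 ]
side 53 [ 0.069 -0.196  0.012] [0.022 0.024 0.006]
side 75 [-0.038 -0.165  0.067] [0.025 0.023 0.011]
side 58 [ 0.035 -0.196  0.012] [0.021 0.023 0.006]
side 59 [-0.003 -0.195  0.012] [0.023 0.023 0.007]
```

Request:
carry_out([
  [255,0,0.6,0,0,0,0],
  [255,0,1.2,0,0,0,0],
  [255,0,1.2,0,0,0,0],
  [255,0,1.2,0,0,0,0],
  [255,0,1.2,0,0,0,0],
  [255,0,1.2,0,0,0,0],
  [255,0,1.2,0,0,0,0],
  [255,0,1.2,0,0,0,0],
  [255,0,1.2,0,0,0,0],
  [255,0,1.2,0,0,0,0],
  [255,0,1.2,0,0,0,0],
  [255,0,1.2,0,0,0,0],
  [255,0,1.2,0,0,0,0],
  [255,0,1.2,0,0,0,0],
  [255,0,1.2,0,0,0,0],
  [255,0,1.2,0,0,0,0],
  [255,0,1.2,0,0,0,0],
  [255,0,0.9,0,0,0,0],
  [255,0,0.5,0,0,0,0],
  [255,0,0,0,0,0,0],
])

```text
time: 14.02
tool_pos: [0.5134, -0.1276, 0.1247]
orientation: [3.14, -0.083, 0.0]
contact_force: [0.0, 0.1, -1.9]
opening: 0.0177
finger_force: 40.0
```

```bash
python3 - <<'E'
from station import r
from h import *
s=r.get_state();plan(s,(.502,.400,.21),np.radians(1));flakes(r)
E
```

```text
t 14.03 pos [ 0.5134 -0.1276  0.1247] F [ 0.   0.1 -1.9] open 0.0177
shift cm [ -3.91 -52.63  -8.53] turn deg [ 0.   -0.   -4.02]
scene 109 [-0.023 -0.195  0.042] [0.09  0.023 0.072]
scene 48 [-0.001 -0.193  0.012] [0.024 0.024 0.013]
scene 47 [ 0.037 -0.195  0.012] [0.024 0.023 0.013]
scene 48 [ 0.07  -0.193  0.01 ] [0.024 0.026 0.013]
side 222 [-0.033 -0.194  0.043] [0.082 0.028 0.07 ]
```

Request:
carry_out([
  [255,0,0,-4,0,0,0],
  [255,0,0,-4,0,0,0],
  [255,0,0,-3,0,0,0],
  [255,-0.3,-4,0,0,0,0],
  [255,-0.3,-4,0,0,0,0],
  [255,-0.3,-4,0,0,0,0],
  [255,-0.3,-4,0,0,0,0],
  [255,-0.3,-4,0,0,0,0],
  [255,-0.3,-4,0,0,0,0],
  [255,-0.3,-4,0,0,0,0],
  [255,-0.3,-4,0,0,0,0],
  [255,-0.3,-4,0,0,0,0],
  [255,-0.3,-4,0,0,0,0],
  [255,-0.3,-4,0,0,0,0],
  [255,-0.3,-4,0,0,0,0],
  [255,-0.3,-4.6,0,0,0,-4],
  [255,0,0,0,0,0,0],
])

```text
time: 16.25
tool_pos: [0.499, 0.406, 0.2342]
orientation: [-3.137, -0.041, 0.003]
contact_force: [-0.5, -0.2, -2.4]
opening: 0.0178
finger_force: 40.0
```

```bash
python3 - <<'E'
from station import r
from h import *
flakes(r)
s=r.get_state();m=r.camera_model("wrist");p,d=r.read_camera("wrist");w=cloud(d,m,wristT(s,m))
hsv=cv2.cvtColor(p,cv2.COLOR_RGB2HSV);teal=(hsv[...,0]>78)&(hsv[...,0]<97)&(hsv[...,1]>100)
k=teal&(abs(w[...,2]-.09)<.006)&(w[...,1]>.34)&(w[...,1]<.46)
c,wh,a=cv2.minAreaRect(w[k][:,:2].astype(np.float32));print(k.sum(),c,wh,a,np.median(w[k][:,2]))
q=w[k];
for x0 in(.45,.47,.49,.51,.53,.55):
    t=q[abs(q[:,0]-x0)<.006,1]
    if len(t)>20: print(x0,np.percentile(t,[1,99]).round(4))
print("x",np.percentile(q[:,0],[.5,99.5]))
plan(s,(.502,.400,.1567),np.radians(1))
cv2.imwrite("pics/w3.png",p[:,:,::-1])
E
```

```text
scene 89 [-0.04  -0.183  0.012] [0.027 0.048 0.018]
scene 49 [-0.    -0.194  0.012] [0.024 0.026 0.018]
scene 47 [ 0.037 -0.194  0.012] [0.025 0.023 0.011]
scene 49 [ 0.071 -0.192  0.011] [0.021 0.023 0.014]
side 51 [ 0.068 -0.195  0.012] [0.021 0.022 0.006]
side 58 [ 0.034 -0.195  0.012] [0.023 0.024 0.008]
side 59 [-0.003 -0.195  0.012] [0.022 0.024 0.008]
side 115 [-0.041 -0.184  0.016] [0.022 0.047 0.014]
3520 (0.5081842541694641, 0.4048923850059509) (0.04400449991226196, 0.11907173693180084) 89.67076110839844 0.08946953694604545
0.45 [0.4214 0.4266]
0.47 [0.4214 0.4264]
0.49 [0.4221 0.4262]
0.51 [0.4227 0.426 ]
0.53 [0.383  0.4267]
0.55 [0.3833 0.4264]
x [0.45167334 0.56749934]
t 16.35 pos [0.501  0.4002 0.2342] F [ 0.4 -0.1 -1.1] open 0.0174
shift cm [0.11 0.02 7.75] turn deg [0.06 0.06 0.09]
```

View pics/w3.png

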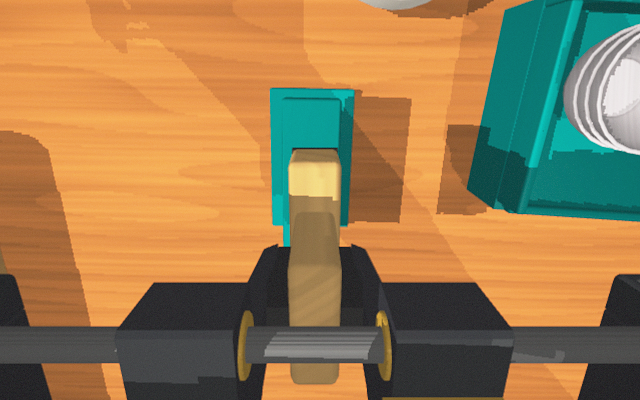

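All five flakes are in the tray. The arm was still settling during that reading, so I'll measure the ledge again.

```bash
python3 - <<'E'
from station import r
from h import *
for i in range(3):
    s=r.get_state();m=r.camera_model("wrist");p,d=r.read_camera("wrist");w=cloud(d,m,wristT(s,m))
    hsv=cv2.cvtColor(p,cv2.COLOR_RGB2HSV);teal=(hsv[...,0]>78)&(hsv[...,0]<97)&(hsv[...,1]>100)
    q=w[teal&(abs(w[...,2]-.09)<.006)&(w[...,1]>.34)&(w[...,1]<.46)]
    for x0 in(.53,.55): print(x0,np.percentile(q[abs(q[:,0]-x0)<.006,1],[1,99]).round(4))
    print("x",np.percentile(q[:,0],[.5,99.5]))
    # scraper foot top front end in tool frame
    f=w[(abs(w[...,2]-(s["tool_pos"][2]-.0307))<.004)&(hsv[...,0]<30)&(hsv[...,1]>60)]
    if len(f): print("foot",len(f),np.percentile(f,[1,99],axis=0).round(4).tolist())
    plan(s,(.502,.402,.1567),0)
E
```

```text
0.53 [0.3839 0.426 ]
0.55 [0.3834 0.4265]
x [0.45134597 0.56748555]
foot 2966 [[0.5102, 0.3889, 0.2008], [0.5476, 0.4123, 0.2068]]
t 16.4 pos [0.5016 0.399  0.2343] F [ 0.2 -0.7 -1.8] open 0.0179
shift cm [ 0.05 -0.31  7.76] turn deg [0.1  0.04 0.98]
0.53 [0.3836 0.4263]
0.55 [0.3835 0.426 ]
x [0.45168364 0.56752247]
foot 2967 [[0.5109, 0.3883, 0.2007], [0.5479, 0.4118, 0.207]]
t 16.45 pos [0.502  0.3985 0.2345] F [ 0.7 -0.1 -0.6] open 0.0176
shift cm [ 0.01 -0.37  7.78] turn deg [0.1  0.02 0.92]
0.53 [0.3842 0.4261]
0.55 [0.3834 0.4266]
x [0.45163782 0.56750074]
foot 2951 [[0.5109, 0.3882, 0.2011], [0.5481, 0.4116, 0.2071]]
t 16.5 pos [0.5022 0.3984 0.2346] F [ 0.5 -0.2 -1.3] open 0.0176
shift cm [-0.02 -0.38  7.79] turn deg [0.09 0.01 0.89]
```

Request:
carry_out([
  [255,0.1,-0.4,1.5,0,0,0.6],
  [255,0,0,2,0,0,0],
  [255,0,0,2,0,0,0],
  [255,0,0,1.2,0,0,0],
  [255,0,0,0.7,0,0,0],
  [255,0,0,0.3,0,0,0],
  [255,0,0,0,0,0,0],
  [255,0,0,0,0,0,0],
  [255,0,0,0,0,0,0],
])

```text
time: 17.68
tool_pos: [0.503, 0.4042, 0.1582]
orientation: [-3.141, -0.011, -0.001]
contact_force: [0.6, 0.2, -1.5]
opening: 0.0176
finger_force: 40.0
```

```bash
python3 - <<'E'
from station import r
from h import *
s=r.get_state()
m=r.camera_model("wrist");p,d=r.read_camera("wrist");w=cloud(d,m,wristT(s,m))
hsv=cv2.cvtColor(p,cv2.COLOR_RGB2HSV);teal=(hsv[...,0]>78)&(hsv[...,0]<97)&(hsv[...,1]>100)
q=w[teal&(abs(w[...,2]-.09)<.006)&(w[...,1]>.34)&(w[...,1]<.46)]
print(np.percentile(q[:,:2],[1,99],axis=0).round(4))
f=w[(abs(w[...,2]-(s["tool_pos"][2]-.0307))<.004)&(hsv[...,0]<30)&(hsv[...,1]>60)]
print("foot",len(f),np.percentile(f,[1,99],axis=0).round(4).tolist())
plan(s,(.502,.4025,.1547),0)
cv2.imwrite("pics/w4.png",p[:,:,::-1])
p,d=r.read_camera("side");cv2.imwrite("pics/s4.png",cv2.resize(p[90:200,130:290,::-1],None,fx=4,fy=4))
E
```

```text
[[0.4906 0.3831]
 [0.5674 0.4265]]
foot 2958 [[0.5118, 0.3939, 0.1246], [0.549, 0.4172, 0.1303]]
t 17.68 pos [0.503  0.4042 0.1582] F [ 0.6  0.2 -1.5] open 0.0176
shift cm [-0.11  0.17  0.35] turn deg [-0.03 -0.04  0.41]
```

View pics/w4.png

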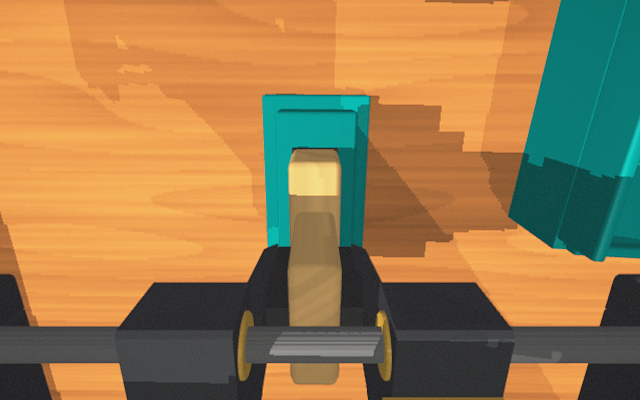

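The foot (px 288–341) is centred on the ledge top (277–357), and there is about 3.5 mm left to lower.

Request:
carry_out([
  [255,0,0,0.2,0,0,0],
  [255,0,0,0.1,0,0,0],
  [255,0,0,0.05,0,0,0],
  [255,0,0,0,0,0,0],
  [255,0,0,0,0,0,0],
])

```text
time: 18.4
tool_pos: [0.5028, 0.404, 0.1547]
orientation: [3.142, 0.011, 0.0]
contact_force: [-1.0, -1.9, 5.1]
opening: 0.0174
finger_force: 40.0
```

It touched down with about 6 N. I'll release and retreat straight up.

Request:
carry_out([
  [200,0,0,0,0,0,0],
  [150,0,0,0,0,0,0],
  [80,0,0,0,0,0,0],
  [0,0,0,0,0,0,0],
  [0,0,0,0,0,0,0],
  [0,0,0,0,0,0,0],
  [0,0,0,0,0,0,0],
  [0,0,0,-1,0,0,0],
  [0,0,0,-3,0,0,0],
  [0,0,0,-4,0,0,0],
  [0,0,0,-5,0,0,0],
  [0,0,0,-2,0,0,0],
  [0,0,0,0,0,0,0],
  [0,0,0,0,0,0,0],
  [0,0,0,0,0,0,0],
  [0,0,0,0,0,0,0],
])

```text
time: 20.4
tool_pos: [0.5025, 0.4038, 0.3031]
orientation: [3.14, 0.011, -0.002]
contact_force: [0.2, -0.3, 0.2]
opening: 0.0881
finger_force: 0.0
```

```bash
python3 - <<'E'
from station import r
from h import *
flakes(r)
s=r.get_state()
m=r.camera_model("wrist");p,d=r.read_camera("wrist");w=cloud(d,m,wristT(s,m))
hsv=cv2.cvtColor(p,cv2.COLOR_RGB2HSV);teal=(hsv[...,0]>78)&(hsv[...,0]<97)&(hsv[...,1]>100)
B=(w[...,1]>.34)&(w[...,1]<.46)
for nm,k in(("ledge",teal&(abs(w[...,2]-.09)<.006)&B),("foot",~teal&(abs(w[...,2]-.124)<.005)&B),("grip",~teal&(abs(w[...,2]-.177)<.005)&B)):
    c,wh,a=cv2.minAreaRect(w[k][:,:2].astype(np.float32));print(nm,k.sum(),np.round(c,4),np.round(wh,3),a,np.median(w[k][:,2]))
cv2.imwrite("pics/w5.png",p[:,:,::-1])
E
```

```text
scene 86 [-0.039 -0.182  0.014] [0.03 0.05 0.02]
scene 47 [-0.002 -0.192  0.011] [0.023 0.025 0.011]
scene 47 [ 0.037 -0.194  0.011] [0.025 0.024 0.013]
scene 50 [ 0.071 -0.193  0.011] [0.024 0.028 0.011]
side 50 [ 0.068 -0.196  0.012] [0.022 0.024 0.005]
side 57 [ 0.035 -0.197  0.012] [0.022 0.023 0.006]
side 62 [-0.003 -0.194  0.012] [0.024 0.023 0.006]
side 114 [-0.041 -0.185  0.015] [0.023 0.046 0.012]
ledge 2840 [0.5025 0.4047] [0.13  0.044] 0.0110257463529706 0.08943358496209186
foot 1027 [0.502 0.405] [0.094 0.024] 0.003716450184583664 0.12408716335518144
grip 1519 [0.5016 0.4048] [0.05  0.018] 0.029722239822149277 0.17632154358422808
```

View pics/w5.png

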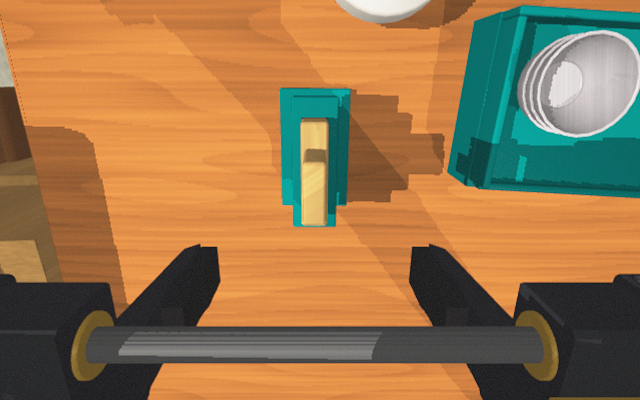

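View pics/last_scene.png

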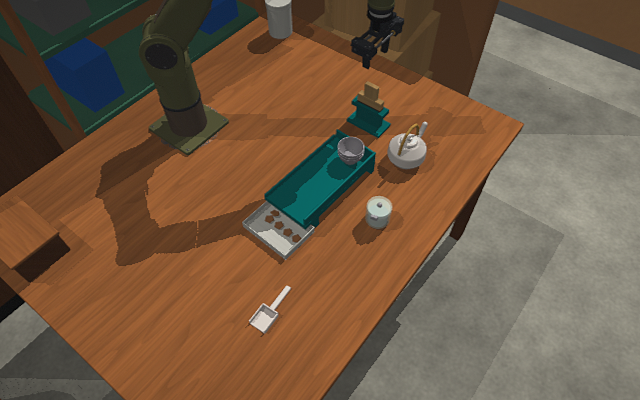

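The scraper stands upright and centred on the ledge (px 314,170 in the wrist view). The flakes lie in the tray (about 280,225 in the scene view) and the shelf board is clear.

```bash
python3 -c "
from station import r
print(r.close_job())"
```

```text
the job is handed in; nothing more can be done
None
```

I pushed all five flakes into the tray and released the scraper upright on the ledge, within about 1 mm of centre and lined up with it. I handed the job in at about 20.5 s; the interface didn't report a verdict.

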